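# Lock a hammer-head stop into slotted strut behind the engraving block

### The job

Use the winged hammer-head stop to hold the engraver's wooden block on the slotted strut: put the stop's notched head down through the strut's open slot, press it in against its spring collar, turn it a quarter turn clockwise and let it rise until its notches have caught the strut's lips. Then slide the caught stop along the slot, pushing the block with it, until you feel the block firm against the upright bracket (a push of about 10 N), and let go, leaving it snug. Press, turn and push by feel, never hard, move the block only with the stop, and leave the other things on the bench as they are.

Things in the scene. Friction and masses are not known exactly. Their poses are not given: they have to be found in the camera images.
- stop: Hammer-head stop, 53 mm tall, 135 g, standing loose on its head on the bench. Origin: centre of the head's underside; x along the head's length, z up the 10 mm stem. Steel head 34 (x) x 19.5 (y) x 8 mm high. Corners (+x,-y) and (-x,+y) are cut back: inside the strut it turns only clockwise seen from above, and its other corners meet the strut's walls, a hard stop, at about 97 degrees.
- notch (a point): Floor of one of two notches across the top of the stop's head (5.5 mm wide, 3 mm deep, running along the stop's y), 12.25 mm along +x from the stem and 5 mm above the stop's origin; the other is at -x. The lips of the strut fit into both when the head lies across the slot.
- wing (a point): Middle of the dark steel thumb wing on top of the stop, 40 mm above the stop's origin: 12 mm thick (stop's x), 32 mm long (y), 26 mm high (27 to 53 mm above the origin). Grip it across its flats, fingers closing along the stop's x. It stands across the slot while the head goes in, and along the slot when locked. Axes as the stop's.
- stop_collar (a joint): Round grey spring collar on the stop's stem, 38 mm across, 6 mm thick, wider than the slot. 0 at rest, when its underside is 10.5 mm above the stop's origin; grows (m) as the collar is pushed up the stem, to 0.0095, against a spring: 5 N to start it, then 1.2 N per mm. Set in the slot it meets the strut's top when the stop's origin is 10.5 mm above the strut's.
- rail: Galvanised slotted strut screwed to the bench, slot upward: 360 mm long (y), 41.3 wide (x), 21 mm high, wall 2.5 mm. Origin: centre of its underside; y along the slot towards the bracket, z up. The 22 mm slot is centred on x = 0, open from the black cap at y = -180 mm to the bracket. Its lips, 2.5 mm thick, turn down 7 mm from the top. The channel below is 36.3 mm wide.
- slot_mid (a point): On the strut's centre line at the height of its top, 50 mm from the origin towards the black cap, a good open place to put the stop in; axes as the strut's. The stop's collar meets the strut when the stop's origin is 10.5 mm below this height.
- slot_floor (a point): Floor of the channel below slot_mid, 2.5 mm above the strut's origin. The head can turn under the lips only with the stop's origin 2.5 mm (on the floor, spring 14.6 N) to 6 mm (10.4 N) above the strut's origin. Caught, lips in its notches, it stays at 9 mm, held by 7 N of spring, and slides stiffly, with 4 to 12 N.
- block: Engraver's hardwood block, brass plate pinned on top: 62 (x, across the strut) x 70 (y, along it) x 28 mm high, 110 to 230 g, loose astride the strut, two cheeks hanging 10 mm down outside it with 1.5 mm play. Origin: centre of its underside, 21 mm above the strut's. Starts 12 to 45 mm short of the bracket. With the locked stop's collar touching it, their origins are 54 mm apart along the strut.
- bracket_face (a point): On the fixed steel angle bracket (upright 41 mm wide, 46 mm high) at the strut's +y end: centre of the lower edge of the face turned to the block, at the height of the strut's top, 140 mm along y from the strut's origin; axes as the strut's. The block is home when its origin is 35 mm before this point.
- knob_stud: Bystander: a stud with a round 30 mm foot and a round 27 mm knob, 44 mm tall, standing on the bench. It does not belong in the strut. Origin: centre of its underside.
- loupe: Bystander: black eye loupe, 38 mm across, 32 mm high. Origin: centre of its underside.
- graver: Bystander: graver lying flat, wooden handle 24 mm thick, 130 mm long along x. Origin on the bench near its middle.
- ball_vise: Bystander: heavy engraver's ball vise, 116 mm across, 104 mm high, 3 kg. Origin: centre of its underside.
- jar: Bystander: amber glass jar, 56 mm across, 66 mm high. Origin: centre of its underside.
- ring_clamp: Bystander: wooden ring clamp lying flat, 105 x 27 x 26 mm, long along x. Origin: centre of its underside.
- hammer: Bystander: small hammer, 220 mm long, lying along its x. Origin: on the bench under it.
There are look-alikes about, which are no part of the job. What is shaped like the stop but pink or yellow is not meant.

How it is judged (in metres and radians):
On the way, in this order (a step that is already met when the one before it is completed fails the run):
1. the head is down through the slot, lengthwise, pressed below the lips (z of stop in the frame of rail below 0.0065 m and angle between the x axis of stop and the y axis of rail, either way round below 0.15 rad and x of stop in the frame of rail between -0.0035 and 0.0035 m and y of stop in the frame of rail between -0.175 and 0.14 m), for 0.05 s.
2. the stop is turned a quarter turn and has risen so that its notches hold the lips (angle between the x axis of stop and the x axis of rail, either way round below 0.15 rad and z of stop in the frame of rail between 0.0078 and 0.0102 m and angle between stop's own z axis and vertical below 0.08 rad and x of stop in the frame of rail between -0.0035 and 0.0035 m), for 0.2 s.
3. the caught stop has pushed the block home against the bracket, with more than 5 N (all of step 2 and y of block in the frame of bracket_face between -0.0368 and -0.033 m and y of stop in the frame of block between -0.0558 and -0.05 m and z of block in the frame of rail below 0.0225 m and angle between block's own z axis and vertical below 0.06 rad and contact force between stop and block above 5 N), for 0.02 s.
At the end, for the whole second after the job is handed in: The stop is released and at rest, its head across the slot (within 8.5 degrees), risen so that its notches hold the lips (origin 7.8 to 10.2 mm above the strut's, upright); the block sits on the strut within 1.8 mm of the bracket, and the stop's collar is within 1.8 mm of the block (all of step 2 and y of block in the frame of bracket_face between -0.0368 and -0.033 m and y of stop in the frame of block between -0.0558 and -0.05 m and z of block in the frame of rail below 0.0225 m and angle between block's own z axis and vertical below 0.06 rad and linear speed of each of stop, block below 0.02 m/s and contact force between the fingers and stop below 0.1 N); the robot touches nothing.
It fails at once if the stop is pressed, turned or dragged in the strut with more than 80 N (contact force between stop and rail above 80 N).
It fails at once if the stop pushes the block with more than 30 N (contact force between stop and block above 30 N).
It fails at once if the robot itself pushes the block with more than 4 N (contact force between any of the fingers, the arm and block above 4 N).
It fails at once if another thing on the bench is moved by more than 20 mm (distance of any of knob_stud, loupe, graver, ball_vise, jar, ring_clamp, hammer from where it was at the start of the episode above 0.02 m).
It also fails if it takes over 72 s, if anything falls off the work surface, if the arm or the gripper's body presses on something with over 40 N, if the wrist force passes 120 N, or if a joint passes its speed limit or range.

### The arm

A 6-joint arm with a two-finger parallel gripper is mounted at the origin on the work surface. World frame = base frame: x ahead of the robot, y to its left, z up, the work surface at z = 0. Lengths are in m, angles in degrees, forces in N, time in s.
With the tool pointing down it reaches from about 0.25 to 0.725 m from the base axis. Payload 4 kg.
Tool frame: the origin (TCP) lies midway between the tips of the shut fingers; the grasp point (between the pads) lies 19 mm behind it (arm.grasp_offset is the distance from the TCP to the grasp point, in m); z points along the fingers, y is the line along which they close (so a half turn about z gives the same grasp; the last joint's range is limited). The gripper opens to 85 mm and grips with 20 to 120 N. Pads are 22 mm wide; open, the fingers measure 114 mm over their backs; the gripper's body (76 mm by 85 mm) begins 54 mm behind the grasp point. The pads swing forward as they close: fully open they stand 13 mm farther back than shut.
Start: joints at [-72.938, 13.785, 0.286, 76.501, 0, 90], TCP at [0.147, -0.478, 0.231] pointing down, gripper open.
Joint ranges: [-155.79, 155.79], [-60.16, 107.12], [-62.33, 73.08], [-114, 123.19], [-81.49, 82.49], [-180, 180]. Speed limits (degrees/s): [159.86, 159.86, 180, 180, 180, 180].

### API

Orientations are given as [roll, pitch, yaw] about the fixed x, y, z axes, in that order (R = Rz(yaw) Ry(pitch) Rx(roll)).
In Python, from rig import arm gives the robot as it stands.
- The arm moves only by the shell command python3 -m handwheel 'ROWS' [OPENING] [FORCE]. ROWS is a JSON list that holds a single list of rows (three levels of brackets), with 1 to 12 rows, each of 4 numbers: dx, dy, dz in m, then a turn about the tool's z in degrees; each row shifts and turns the commanded pose from where the row before left it, along the tool's axes as they then stand; what a row does not reach is not made up. A row lasts 1/8 s, in which the tool goes at most 0.0625 m and 10.7 degrees, less where a joint would pass 70% of its speed; a pose out of reach is approached as far as the arm can. OPENING is the finger opening in m, set as the command begins (- or left out keeps the last). The fingers move at their own pace and stop on an object; FORCE is the grip in N (left out, the last holds). Time passes only in rows, so rows that do not move let the fingers close. It prints the time, the measured TCP pose, the force, the opening and the grip force at its end. Input that does not fit is refused with a message, and nothing moves.
- arm.state(): the state, without advancing time (a new reading comes with each control period).
- arm.camera(name): name is "scene" or "top" or "wrist"; returns a dict with "image" (420x560x3 uint8, red, green, blue), "fx", "fy", "cx", "cy" (pixels), "T" (4x4, takes a point from camera to world coordinates). Camera axes: x right, y down, z forward; pixel columns grow to the right and rows downward; lengths in m; the calibration is good to about 2 mm. A picture is of the moment at which its call begins. There is no depth.
- arm.close_job(): hands the job in; it is judged then, once.
Trained networks look in the newest picture that a camera, given by its name, has taken for a name from the list of things; names that differ only in an ending like _2 or _b are one class to them, and where a whole thing is asked for, a point or a joint stands for the part that bears it (a point fixed in the world has none). Each returns a list of dicts, best first, with "p" (0 to 1); they miss things now and then, are a little off and sometimes report something else, mostly with a low value. They report only what shows in the picture. A call takes as long as a camera call. They do not tell look-alikes from the thing itself.
- arm.search_frame(camera, label): "box" ([left, top, right, bottom] as shares, 0 to 1, of the picture: columns of its width, rows of its height, round what is visible of it).
- arm.silhouettes(camera, label): "mask" (420x560 bool, what is visible of it) and "box" ([left, top, right, bottom] as shares, 0 to 1, of the picture: columns of its width, rows of its height, round what is visible of it).
- arm.spot_point(camera, label): "at" ([column, row] as shares, 0 to 1, of the picture: columns of its width, rows of its height: a listed point, or the origin of a listed thing).
The state is a dict: "t": time; "q": joint angles; "qd": joint speeds; "effort": joint torques, N m; "position": TCP position; "eef_rot": TCP orientation; "contact_force": force on the tool from outside, world axes, zero at the start; "torque": the same for the moment, N m; "finger_gap": finger opening in m; "grasp_force": force on a finger pad.
Only numpy, scipy, OpenCV 4.12 (cv2) and the standard library are available. Lean on these libraries where they do the work, as an engineer would, in place of code of your own. Each camera call takes 0.05 s, during which the arm holds its last target. There are 200 camera calls.

## Working session

There is one attempt and no reset: what is moved stays moved. The work goes in short steps, Python scripts to look and compute and a shell command to move; the robot and the scene stay as the last step left them, time stands still between calls to the robot, and variables do not carry over. Pictures are saved under pics/ and viewed, at most 10 in all, crops included, and the job is handed in when it is done.

```bash
ls; mkdir -p pics; cat > h.py <<'E'
import numpy as np, cv2
from rig import arm
def snap(n,f):
    c=arm.camera(n); cv2.imwrite('pics/'+f,c['image'][:,:,::-1]); return c
def ray(c,u,v,z):
    d=c['T'][:3,:3]@np.array([(u-c['cx'])/c['fx'],(v-c['cy'])/c['fy'],1]); o=c['T'][:3,3]
    return o+d*(z-o[2])/d[2]
def proj(c,p):
    q=c['T'][:3,:3].T@(np.array(p)-c['T'][:3,3]); return c['fx']*q[0]/q[2]+c['cx'],c['fy']*q[1]/q[2]+c['cy']
E
python3 - <<'E'
from h import *
c=snap('top','top1.png')
print(c['T'].round(3),c['fx'])
for l,z in [('stop',0),('wing',.04),('slot_mid',.021),('rail',0),('bracket_face',.021),('block',.021),('knob_stud',0),('ball_vise',0),('jar',0),('loupe',0),('graver',0),('hammer',0),('ring_clamp',0)]:
    for r in arm.spot_point('top',l)[:4]:
        u,v=r['at'][0]*560,r['at'][1]*420
        print(l,round(r['p'],2),round(u),round(v),ray(c,u,v,z).round(4))
c=snap('scene','scene1.png')
for l,z in [('stop',0),('wing',.04),('slot_mid',.021),('bracket_face',.021),('block',.021)]:
    for r in arm.spot_point('scene',l)[:4]:
        u,v=r['at'][0]*560,r['at'][1]*420
        print(l,round(r['p'],2),round(u),round(v),ray(c,u,v,z).round(4))
E
```

```text
pics
[[ 0.019 -0.998  0.062  0.506]
 [-0.999 -0.021 -0.025  0.008]
 [ 0.026 -0.062 -0.998  1.082]
 [ 0.     0.     0.     1.   ]] 478.18510168984704
stop 0.69 323 316 [ 0.3358 -0.1528  0.    ]
stop 0.63 362 283 [ 0.4099 -0.2418  0.    ]
stop 0.49 328 283 [ 0.41   -0.1647  0.    ]
wing 0.76 365 285 [ 0.4094 -0.2391  0.04  ]
wing 0.57 330 283 [ 0.4138 -0.1618  0.04  ]
slot_mid 0.62 266 186 [ 0.6229 -0.0201  0.021 ]
rail 0.87 243 187 [0.6222 0.0331 0.    ]
bracket_face 0.75 181 190 [0.6102 0.1682 0.021 ]
block 0.8 215 190 [0.6121 0.0931 0.021 ]
knob_stud 0.59 285 274 [ 0.4291 -0.0663  0.    ]
ball_vise 0.84 85 212 [0.5575 0.3846 0.    ]
jar 0.7 312 116 [ 0.7903 -0.123   0.    ]
jar 0.59 227 116 [0.7845 0.0718 0.    ]
loupe 0.72 328 283 [ 0.4104 -0.1631  0.    ]
loupe 0.54 212 280 [0.4128 0.0972 0.    ]
graver 0.57 142 294 [0.3776 0.2517 0.    ]
hammer 0.68 423 175 [ 0.6604 -0.3793  0.    ]
ring_clamp 0.59 233 115 [0.7886 0.0596 0.    ]
stop 0.65 215 196 [ 0.4179 -0.1601  0.    ]
stop 0.49 205 176 [ 0.3288 -0.1702  0.    ]
stop 0.49 187 203 [ 0.4183 -0.247   0.    ]
wing 0.73 211 187 [ 0.4172 -0.1672  0.04  ]
wing 0.56 186 193 [ 0.4145 -0.2401  0.04  ]
wing 0.5 211 170 [ 0.3475 -0.1516  0.04  ]
slot_mid 0.58 285 234 [ 0.6327 -0.0158  0.021 ]
bracket_face 0.46 345 212 [0.6187 0.1707 0.021 ]
block 0.9 325 220 [0.6249 0.1049 0.021 ]
```

View pics/top1.png

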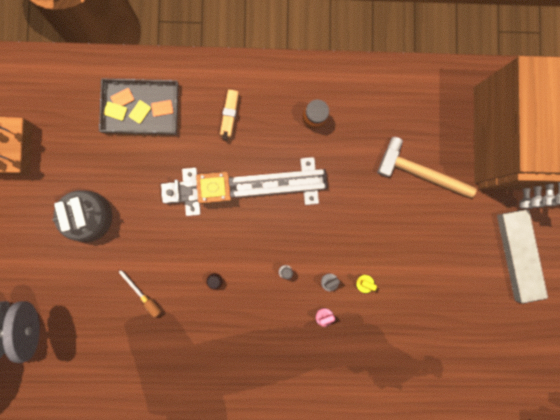

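View pics/scene1.png

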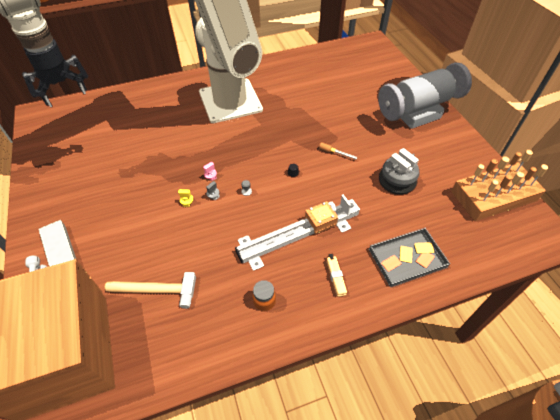

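The top view shows the grey stop at about (330,283), with the pink one at (325,317) and the yellow one at (365,285). The rail runs from (325,180) to the bracket at (185,190), with the block at (213,187). The scene view agrees.

```bash
cat >> h.py <<'E'
from scipy.spatial.transform import Rotation as Ro
def tool():
    s=arm.state(); return np.array(s['position']),Ro.from_euler('xyz',s['eef_rot'],degrees=True).as_matrix()
def delta(target):
    p,R=tool(); return (R.T@(np.array(target)-p)).round(4)
E
python3 - <<'E'
from h import *
s=arm.state(); print(s)
p,R=tool(); print(R.round(3))
c=arm.camera('wrist'); print((R.T@(c['T'][:3,3]-p)).round(3),(R.T@c['T'][:3,:3]).round(3),c['fx'])
print(delta([.413,-.162,.2]))
E
```

```text
{'t': 1.0, 'q': array([-7.29366927e+01,  1.37847722e+01,  2.87216857e-01,  7.65000501e+01,
        2.04981583e-03,  8.99986719e+01]), 'qd': array([-0.02946704,  0.00936891, -0.02644735, -0.08025   ,  0.00848014,
        0.05394288]), 'effort': array([-3.06381535e-04, -3.72215974e+01,  2.52696347e+01,  1.20080978e-03,
       -5.80400820e-05,  6.57577544e-06]), 'position': array([ 0.14672883, -0.47800159,  0.23131656]), 'eef_rot': array([ 1.79997605e+02, -2.04976032e-03,  1.70646354e+01]), 'contact_force': array([ 0.22814779,  0.12149056, -1.12574339]), 'torque': array([-0.03137925,  0.04231295,  0.01020647]), 'grasp_force': 0.0, 'finger_gap': 0.08559308117052941}
[[ 0.956  0.293  0.   ]
 [ 0.293 -0.956 -0.   ]
 [ 0.     0.    -1.   ]]
[ 0.079  0.    -0.142] [[-0.001 -0.951 -0.31 ]
 [ 1.    -0.001  0.   ]
 [-0.001 -0.31   0.951]] 336.179728878395
[ 0.3473 -0.2239  0.0313]
```

```bash
python3 -m handwheel '[[[0.0434,-0.028,0,0],[0.0434,-0.028,0,0],[0.0434,-0.028,0,0],[0.0434,-0.028,0,0],[0.0434,-0.028,0,0],[0.0434,-0.028,0,0],[0.0434,-0.028,0,0],[0.0434,-0.028,0,0],[0,0,0,0]]]' 0.085
python3 - <<'E'
from h import *
c=snap('wrist','w1.png')
for l,z in [('stop',0),('wing',.04),('notch',.005),('stop_collar',.0135),('knob_stud',0)]:
    for r in arm.spot_point('wrist',l)[:5]:
        u,v=r['at'][0]*560,r['at'][1]*420
        print(l,round(r['p'],2),round(u),round(v),ray(c,u,v,z).round(4))
E
```

```text
t: 2.17
position: [0.4147, -0.1596, 0.2313]
eef_rot: [-180.0, -0.0, 17.4]
contact_force: [-0.3, 0.2, 0.2]
finger_gap: 0.0847
grasp_force: 0.0
stop 0.94 285 178 [ 0.4152 -0.1647  0.    ]
stop 0.78 256 241 [ 0.3318 -0.1537  0.    ]
stop 0.71 352 201 [ 0.4126 -0.2461  0.    ]
wing 0.84 256 251 [ 0.3371 -0.1559  0.04  ]
wing 0.77 287 189 [ 0.4129 -0.1664  0.04  ]
wing 0.64 358 215 [ 0.4088 -0.2455  0.04  ]
notch 0.86 282 170 [ 0.4237 -0.1575  0.005 ]
notch 0.73 356 198 [ 0.4181 -0.2482  0.005 ]
notch 0.66 259 227 [ 0.3514 -0.152   0.005 ]Traceback (most recent call last):
  File "<stdin>", line 4, in <module>
ValueError: it knows: ball_vise, block, bracket_face, graver, hammer, jar, knob_stud, loupe, notch, rail, ring_clamp, slot_floor, slot_mid, stop, wing
```

View pics/w1.png

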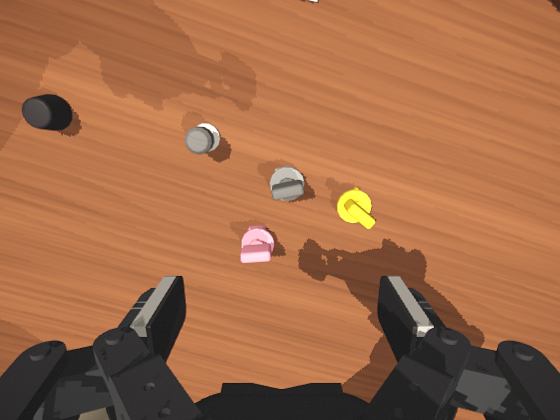

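The wrist view shows the grey stop at (287,187), wing long axis nearly along image columns. Pink is at (257,248), yellow at (357,210) and the knob at (202,138).

```bash
python3 - <<'E'
from h import *
c=arm.camera('wrist'); im=c['image'][:,:,::-1]
cr=im[150:220,245:335]; cv2.imwrite('pics/w1c.png',cv2.resize(cr,None,fx=8,fy=8,interpolation=cv2.INTER_NEAREST))
for r in arm.silhouettes('wrist','wing')[:3]: print(r['p'],np.array(r['box'])*[560,420,560,420])
E
```

```text
0.92 [269.808 162.792 302.512 195.594]
0.79 [239.624 223.188 272.776 255.696]
0.7 [333.312 182.28  371.896 223.818]
```

View pics/w1c.png

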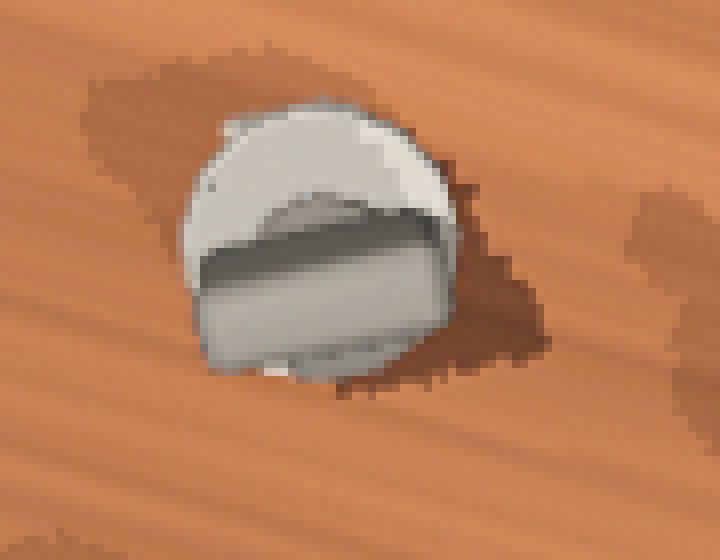

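The crop shows the wing's top face with corners at about (270,186.5), (299.4,180), (301,191) and (271,196.5).

```bash
python3 - <<'E'
from h import *
c=arm.camera('wrist'); 
P=np.array([ray(c,*q,.053) for q in [(270,186.5),(299.4,180),(301,191),(271,196.5)]])
print(P.round(4),P.mean(0).round(4))
L=[P[1]-P[0],P[2]-P[3]]; 
for l in L: print(np.linalg.norm(l),np.degrees(np.arctan2(l[1],l[0])))
print('w',np.linalg.norm(P[3]-P[0]),np.linalg.norm(P[2]-P[1]))
print(tool())
E
```

```text
[[ 0.4109 -0.1521  0.053 ]
 [ 0.4254 -0.1776  0.053 ]
 [ 0.4153 -0.1825  0.053 ]
 [ 0.4014 -0.1559  0.053 ]] [ 0.4132 -0.1671  0.053 ]
0.0293528081290131 -60.386026540702765
0.030027324158021243 -62.40425481574667
w 0.01015462592725962 0.011142210706574838
(array([ 0.41221516, -0.16297463,  0.23137348]), array([[ 9.56667094e-01,  2.91183903e-01, -7.36303682e-05],
       [ 2.91183893e-01, -9.56667092e-01, -1.22644596e-04],
       [-1.06151882e-04,  9.58900721e-05, -9.99999990e-01]]))
```

```bash
python3 -m handwheel '[[[0,0,0.014,9.8],[0,0,0.014,9.8],[0,0,0.014,9.8],[0,0,0.014,9.8],[0,0,0.014,9.8],[0,0,0.014,9.8],[0,0,0.014,9.8],[0,0,0.014,9.8],[0,0,0,0]]]' 0.05
python3 - <<'E'
from h import *
print(delta([.4132,-.1671,.028]))
E
```

```text
t: 3.65
position: [0.3039, -0.2947, 0.1186]
eef_rot: [-172.4, 2.4, -49.5]
contact_force: [0.9, -0.2, 0.3]
finger_gap: 0.05
grasp_force: 0.0
[-0.0223 -0.1524  0.1128]
```

```bash
python3 -m handwheel '[[[0,0,0,0],[0,0,0,0],[0,0,0,0],[0,0,0,0]]]'; python3 - <<'E'
from h import *
s=arm.state(); print(s['q'].round(2),s['qd'].round(2),s['eef_rot'])
print(delta([.4132,-.1671,.028]))
c=snap('scene','s2.png')
E
```

```text
t: 4.15
position: [0.3079, -0.2926, 0.1198]
eef_rot: [-172.4, 2.2, -48.9]
contact_force: [0.2, 0.3, -0.4]
finger_gap: 0.0498
grasp_force: 0.0
[-48.99  12.02 -20.13  60.07   7.65 179.94] [-0.29  0.11 -0.01 -0.07 -0.11 -0.04] [-172.3502        2.20995955  -48.93566561]
[-0.0219 -0.148   0.1134]
```

View pics/s2.png

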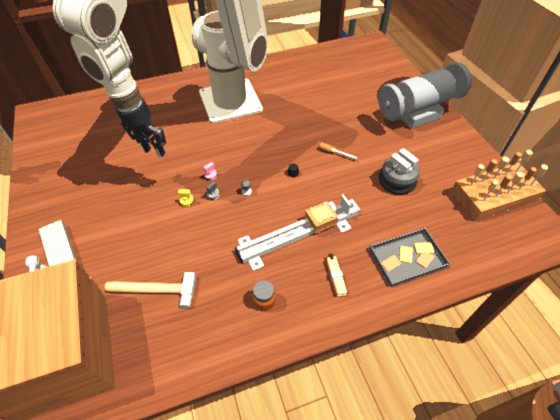

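The q6 limit (180°) blocked that turn, because the yaw runs opposite to q6. I'll turn the other way, to yaw 118.6.

```bash
python3 -m handwheel '[[[0,0,-0.01,-10.5],[0,0,-0.01,-10.5],[0,0,0,-10.5],[0,0,0,-10.5],[0,0,0,-10.5],[0,0,0,-10.5],[0,0,0,-10.5],[0,0,0,-10.5],[0,0,0,0]]]'
python3 - <<'E'
from h import *
s=arm.state(); print(s['q'].round(2))
print(delta([.4132,-.1671,.13]))
E
```

```text
t: 5.32
position: [0.306, -0.2951, 0.1395]
eef_rot: [-176.9, -7.4, 34.5]
contact_force: [0.1, -0.4, -0.3]
finger_gap: 0.0499
grasp_force: 0.0
[-49.41  10.93 -18.22  63.14   7.64  95.71]
[ 0.1584 -0.043   0.0323]
```

```bash
python3 -m handwheel '[[[0,0,-0.01,-10.6],[0,0,-0.01,-10.6],[0,0,-0.01,-10.6],[0,0,-0.01,-10.6],[0,0,-0.01,-10.6],[0,0,0,-10.6],[0,0,0,-10.6],[0,0,0,-10.6],[0,0,0,-10.6],[0,0,0,-10.6],[0,0,0,-10.6],[0,0,0,-10.6]]]' >/dev/null
python3 -m handwheel '[[[0,0,0,-10.6],[0,0,0,-10.6],[0,0,0,-10.6],[0,0,0,-10.6],[0,0,0,-10.6],[0,0,0,-10.6],[0,0,0,-10.6],[0,0,0,-10.6],[0,0,0,-10.6],[0,0,0,-10.6],[0,0,0,-10.6],[0,0,0,-10.6]]]'
cat >> h.py <<'E'
def rep():
    s=arm.state(); p,R=tool(); q=s['q']; print('t',s['t'],'q',q.round(2),'pitcherr',round(q[1]-q[2]+q[3]-90,2),'toolz tilt deg',np.degrees(R[:2,2]).round(2),'p',p.round(4),'yaw',s['eef_rot'][2].round(2))
E
python3 -c "
from h import *
rep()"
```

```text
t: 8.32
position: [0.3021, -0.301, 0.1889]
eef_rot: [-173.7, 4.9, -70.4]
contact_force: [-0.4, 0.2, 0.4]
finger_gap: 0.05
grasp_force: 0.0
t 8.325 q [ -50.3     8.74  -12.99   70.69    7.6  -159.84] pitcherr 2.42 toolz tilt deg [4.3  6.68] p [ 0.3021 -0.301   0.1889] yaw -70.35
```

```bash
python3 -m handwheel '[[[0,0,0,-10.6],[0,0,0,-10.6],[0,0,0,-9.8],[0,0,0,-9.8]]]'
python3 -c "
from h import *
rep()"
```

```text
t: 8.82
position: [0.3589, -0.2342, 0.1888]
eef_rot: [-176.1, 0.0, -36.1]
contact_force: [-0.0, 0.2, 0.6]
finger_gap: 0.0502
grasp_force: 0.0
t 8.825 q [ -35.88    7.16  -14.51   68.36    3.89 -179.74] pitcherr 0.03 toolz tilt deg [2.25 3.16] p [ 0.3589 -0.2342  0.1888] yaw -36.13
```

Works as predicted. About 3.9° of tilt is left, so two more rows.

```bash
python3 -m handwheel '[[[0,0,0,-9.8],[0,0,0,-9.8]]]'
python3 -c "
from h import *
rep()"
```

```text
t: 9.07
position: [0.3948, -0.1585, 0.1889]
eef_rot: [180.0, -0.9, -22.1]
contact_force: [-0.4, 0.6, -0.2]
finger_gap: 0.0499
grasp_force: 0.0
t 9.075 q [-2.1850e+01  6.1300e+00 -1.5590e+01  6.7400e+01 -3.0000e-02 -1.7974e+02] pitcherr -0.87 toolz tilt deg [ 0.8  -0.36] p [ 0.3948 -0.1585  0.1889] yaw -22.11
```

```bash
python3 -m handwheel '[[[0,0,0,10.5],[0,0,0,10.5],[0,0,0,10.5],[0,0,0,10.5],[0,0,0,10.5],[0,0,0,10.5],[0,0,0,10.5],[0,0,0,10.5],[0,0,0,10.5],[0,0,0,10.5],[0,0,0,10.5],[0,0,0,10.5]]]' >/dev/null
python3 -m handwheel '[[[0,0,0,10.5],[0,0,0,10.5],[0,0,0,10.5],[0,0,0,10.5],[0,0,0,10.5],[0,0,0,10.5],[0,0,0,10.5],[0,0,0,10.5],[0,0,0,10],[0,0,0,0],[0,0,0,0]]]'
python3 -c "
from h import *
rep();print(delta([.4132,-.1671,.09]))"
```

```text
t: 11.95
position: [0.3939, -0.1596, 0.1888]
eef_rot: [179.5, 0.6, 117.9]
contact_force: [-0.3, 1.3, 0.3]
finger_gap: 0.0501
grasp_force: 0.0
t 11.95 q [-2.207e+01  6.140e+00 -1.560e+01  6.744e+01  3.000e-02  3.999e+01] pitcherr -0.81 toolz tilt deg [ 0.77 -0.28] p [ 0.3939 -0.1596  0.1888] yaw 117.94
[-0.0146  0.0126  0.099 ]
```

```bash
python3 -m handwheel '[[[-0.0073,0.0063,0.05,-0.7],[-0.0073,0.0063,0.045,0],[0,0,0,0],[0,0,0,0]]]'
python3 - <<'E'
from h import *
c=snap('wrist','w2.png'); rep()
for l,z in [('stop',0),('wing',.04)]:
    for r in arm.spot_point('wrist',l)[:5]:
        u,v=r['at'][0]*560,r['at'][1]*420
        print(l,round(r['p'],2),round(u),round(v),ray(c,u,v,z).round(4))
print(delta([.4132,-.1671,.028]))
E
```

```text
t: 12.45
position: [0.4136, -0.1672, 0.0952]
eef_rot: [179.4, 0.6, 118.6]
contact_force: [-0.3, 0.3, 0.2]
finger_gap: 0.0501
grasp_force: 0.0
t 12.5 q [-2.203e+01  1.358e+01 -2.171e+01  5.375e+01  2.000e-02  3.939e+01] pitcherr -0.96 toolz tilt deg [ 0.9  -0.34] p [ 0.4142 -0.1675  0.0958] yaw 118.57
stop 0.98 191 150 [ 0.3355 -0.1552  0.    ]
stop 0.9 280 210 [ 0.4114 -0.1648  0.    ]
stop 0.65 234 294 [ 0.4126 -0.2447  0.    ]
wing 0.76 174 155 [ 0.3349 -0.1524  0.04  ]
wing 0.7 221 325 [ 0.409  -0.2465  0.04  ]
wing 0.6 284 232 [ 0.4139 -0.1649  0.04  ]
[ 0.0019 -0.0017  0.068 ]
```

View pics/w2.png

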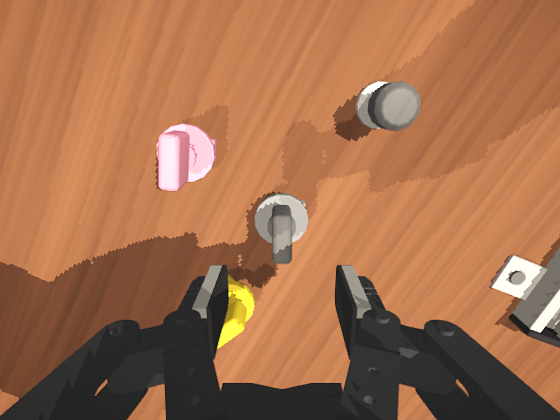

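The stop's wing, at (282,235), is centred between the fingers and square to them. Pink and yellow are clear of the fingers' path.

```bash
python3 -m handwheel '[[[0.0009,-0.0006,0.023,0],[0.0009,-0.0006,0.023,0],[0,0,0.0215,0],[0,0,0,0],[0,0,0,0]]]' 0.05
python3 -m handwheel '[[[0,0,0,0],[0,0,0,0],[0,0,0,0],[0,0,0,0],[0,0,0,0]]]' 0.0 60
python3 -c "
from h import *
rep();print(delta([.4130,-.1660,.028]))"
```

```text
t: 13.22
position: [0.4132, -0.1668, 0.0279]
eef_rot: [179.4, 0.7, 118.6]
contact_force: [1.1, 0.4, -0.4]
finger_gap: 0.05
grasp_force: 0.0
t: 13.85
position: [0.4129, -0.1666, 0.0273]
eef_rot: [179.4, 0.7, 118.6]
contact_force: [-0.2, 0.2, 6.0]
finger_gap: 0.0108
grasp_force: 59.3
t 13.85 q [-2.200e+01  1.896e+01 -2.685e+01  4.328e+01  3.000e-02  3.944e+01] pitcherr -0.91 toolz tilt deg [ 0.85 -0.32] p [ 0.4129 -0.1666  0.0273] yaw 118.56
[ 0.0005  0.0004 -0.0007]
```

```bash
python3 -m handwheel '[[[0,0,-0.03,0],[0,0,-0.05,0],[0,0,-0.04,0],[0,0,0,-9.3],[0,0,0,-9.3],[0,0,0,-9.3],[0,0,0,-9.3],[0,0,0,-9.3],[0,0,0,-9.3],[0,0,0,-9.3],[0,0,0,0]]]'
python3 -c "
from h import *
rep();print(delta([.6,-.018,.15]))"
```

```text
t: 15.22
position: [0.4101, -0.1656, 0.1461]
eef_rot: [-179.7, 0.7, -176.4]
contact_force: [-0.0, 0.6, -1.5]
finger_gap: 0.011
grasp_force: 58.8
t 15.225 q [-2.201e+01  1.016e+01 -1.763e+01  6.147e+01  3.000e-02 -2.556e+01] pitcherr -0.75 toolz tilt deg [ 0.7  -0.26] p [ 0.4101 -0.1656  0.1461] yaw -176.45
[-0.1987  0.1356 -0.0023]
```

```bash
python3 -m handwheel '[[[-0.04,0.027,0,0],[-0.04,0.027,0,0],[-0.04,0.027,0,0],[-0.04,0.027,0,0],[-0.04,0.027,0,0],[0,0,0,0],[0,0,0,0]]]'
python3 - <<'E'
from h import *
c=snap('wrist','w3.png'); rep()
np.savez('c3.npz',**{k:c[k] for k in c})
for l,z in [('slot_mid',.021),('slot_floor',.0025),('bracket_face',.021),('block',.021),('rail',0)]:
    for r in arm.spot_point('wrist',l)[:2]:
        u,v=r['at'][0]*560,r['at'][1]*420
        print(l,round(r['p'],2),round(u),round(v),ray(c,u,v,z).round(4))
E
```

```text
t: 16.1
position: [0.6006, -0.0183, 0.1474]
eef_rot: [-179.7, 0.6, -176.4]
contact_force: [-0.7, -0.3, -1.8]
finger_gap: 0.0109
grasp_force: 58.8
t 16.15 q [-1.65 27.22  7.16 69.28 -0.28 -5.21] pitcherr -0.66 toolz tilt deg [ 0.65 -0.3 ] p [ 0.6004 -0.0188  0.1478] yaw -176.44
slot_mid 0.59 281 234 [ 0.6281 -0.0182  0.021 ]
slot_floor 0.82 277 228 [ 0.6301 -0.0222  0.0025]
bracket_face 0.8 501 224 [0.6074 0.1674 0.021 ]
bracket_face 0.68 283 295 [ 0.6884 -0.0123  0.021 ]
rail 0.6 335 225 [0.6246 0.0313 0.    ]
```

View pics/w3.png

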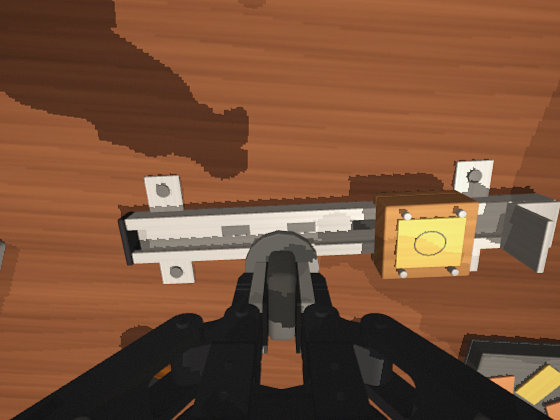

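The strut runs across the view with its cap at (127,240), the block at (430,237) and the bracket at (530,237). The collar's arc tops out near (282,232).

```bash
python3 - <<'E'
from h import *
c=dict(np.load('c3.npz')); g=cv2.cvtColor(c['image'],cv2.COLOR_RGB2GRAY)
for u in (150,170,200,215,340,355): print(u,[(v,int(g[v,u])) for v in range(200,272)] if u==170 else ''); print(u,' '.join(str(int(x)) for x in g[200:272,u]))
cr=g[222:282,236:330]; print()
cv2.imwrite('pics/w3c.png',cv2.resize(c['image'][200:290,120:380,::-1],None,fx=3,fy=3,interpolation=cv2.INTER_CUBIC))
E
```

```text
150 
150 220 220 221 223 225 228 219 138 143 141 125 110 101 87 89 89 86 90 168 220 216 217 218 218 218 217 214 214 216 215 215 217 218 218 218 215 214 216 206 124 133 135 136 138 139 139 140 133 94 90 78 85 151 221 216 216 217 217 217 215 213 216 208 99 103 104 104 101 101 101 103 105
170 [(200, 218), (201, 218), (202, 217), (203, 218), (204, 221), (205, 212), (206, 132), (207, 135), (208, 138), (209, 139), (210, 134), (211, 108), (212, 87), (213, 90), (214, 90), (215, 88), (216, 85), (217, 155), (218, 222), (219, 217), (220, 218), (221, 220), (222, 219), (223, 219), (224, 218), (225, 217), (226, 216), (227, 217), (228, 216), (229, 215), (230, 218), (231, 220), (232, 219), (233, 218), (234, 217), (235, 216), (236, 218), (237, 208), (238, 125), (239, 133), (240, 134), (241, 134), (242, 135), (243, 137), (244, 134), (245, 140), (246, 133), (247, 96), (248, 94), (249, 90), (250, 84), (251, 137), (252, 208), (253, 217), (254, 217), (255, 219), (256, 218), (257, 219), (258, 217), (259, 215), (260, 214), (261, 217), (262, 216), (263, 216), (264, 216), (265, 218), (266, 206), (267, 124), (
[... 723 characters left out ...]
219 218 220 219 218 221 211 125 133 134 136 138 138 136 139 132 96 96 90 85 134 205 219 219 219 217 218 218 218 220 213 133 108 110 108 110 109 108 106 104 104 102 101
340 
340 65 65 78 93 92 92 90 90 81 174 249 244 239 221 218 218 220 224 224 224 222 221 222 219 215 216 220 222 222 225 212 92 98 100 102 102 100 100 102 103 99 88 76 90 166 222 219 217 213 210 213 216 218 219 205 87 95 96 97 95 93 91 98 109 107 105 108 109 110 110 109 109
355 
355 61 59 93 91 92 91 87 77 127 209 246 243 241 239 238 240 242 243 243 223 90 45 51 52 53 51 52 51 50 58 87 101 100 101 103 100 99 102 103 100 91 77 72 154 227 221 219 216 213 214 217 219 220 213 122 92 94 94 95 93 95 91 93 94 93 91 90 89 93 98 111 108
```

View pics/w3c.png

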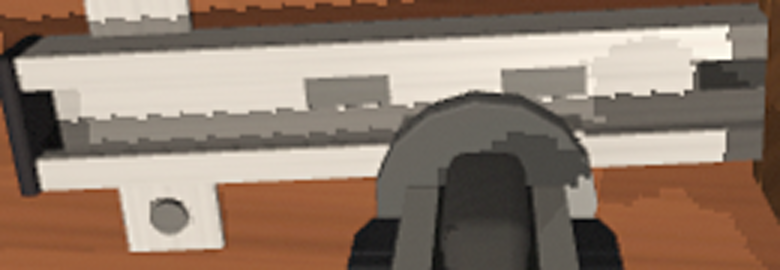

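```bash
python3 - <<'E'
from h import *
from scipy.optimize import least_squares
c=dict(np.load('c3.npz'))
U=[150,200,215,340,355]
N=[217.8,215.4,214.7,208.6,208]; F=[262.6,260.4,259.7,254.3,253.7]; I=[251.9,249.7,249,243.8,242.7]
f={}
for n,V in dict(N=N,F=F,I=I).items():
    P=np.array([ray(c,u,v,.021)[:2] for u,v in zip(U,V)]); k=np.polyfit(P[:,1],P[:,0],1); f[n]=k
    print(n,'x at y=-.02,0.1',np.polyval(k,[-.02,.1]).round(4),'ang',np.degrees(np.arctan(-k[0])),(P[:,0]-np.polyval(k,P[:,1])).round(4))
arc=np.array([(246,260),(250.7,248.3),(260,238.3),(278.3,231),(300,236),(311.7,246.7),(317.3,258.3)])
p,R=tool()
for zz in (.131,.137):
    P=np.array([ray(c,u,v,zz)[:2] for u,v in arc])
    for r0 in (None,.019):
        fun=(lambda s:np.hypot(*(P-s[:2]).T)-(s[2] if r0 is None else r0))
        s=least_squares(fun,[.6,-.018,.019]).x; e=fun(s); print(zz,s.round(4),'resid',(e*1e3).round(2),'tool',(R.T@(np.r_[s[:2],zz]-p)).round(4))
print('wing end',ray(c,281.7,251.7,.1475)[:2]+[.016,0])
print('cap end top',ray(c,124,214,.021),ray(c,132,265,.021))
E
```

```text
N x at y=-.02,0.1 [0.6081 0.5943] ang 6.570045609455599 [-0.     -0.      0.     -0.0001  0.    ]
F x at y=-.02,0.1 [0.6503 0.6367] ang 6.471846369124574 [ 0.  0. -0. -0.  0.]
I x at y=-.02,0.1 [0.64   0.6264] ang 6.451755009709888 [ 0.      0.     -0.      0.0002 -0.0002]
0.131 [ 0.6009 -0.0185  0.0187] resid [ 0.13 -0.18 -0.12  0.3  -0.03 -0.21  0.12] tool [0.0004 0.0006 0.0177]
0.131 [ 0.6014 -0.0185  0.019 ] resid [-0.13 -0.28 -0.08  0.42  0.02 -0.3  -0.14] tool [-0.0001  0.0007  0.0177]
0.137 [ 0.5978 -0.0187  0.0179] resid [ 0.13 -0.18 -0.12  0.28 -0.03 -0.2   0.12] tool [0.0034 0.0006 0.0117]
0.137 [ 0.5992 -0.0185  0.019 ] resid [-0.63 -0.43  0.03  0.67  0.16 -0.45 -0.64] tool [0.0019 0.0007 0.0117]
wing end [ 0.60176816 -0.01940259]
cap end top [ 0.61871777 -0.15137136  0.021     ] [ 0.66648904 -0.14842679  0.021     ]
```

```bash
python3 -m handwheel '[[[0,0,0,-2.9],[-0.014,-0.003,0.04,0],[-0.0135,-0.0027,0.04,0],[0,0,0,0],[0,0,0,0],[0,0,0,0]]]'
python3 - <<'E'
from h import *
c=snap('wrist','w4.png'); rep()
np.savez('c4.npz',**{k:c[k] for k in c})
g=cv2.cvtColor(c['image'],cv2.COLOR_RGB2GRAY)
cv2.imwrite('pics/w4c.png',cv2.resize(c['image'][150:300,60:400,::-1],None,fx=2.3,fy=2.3,interpolation=cv2.INTER_CUBIC))
E
```

```text
t: 17.15
position: [0.6317, -0.0213, 0.0711]
eef_rot: [-179.6, 0.9, -173.5]
contact_force: [0.7, 0.3, -1.2]
finger_gap: 0.0111
grasp_force: 58.8
t 17.2 q [-1.81 33.83  6.17 61.36 -0.26 -8.36] pitcherr -0.99 toolz tilt deg [ 0.98 -0.29] p [ 0.6316 -0.0213  0.071 ] yaw -173.44
```

View pics/w4c.png

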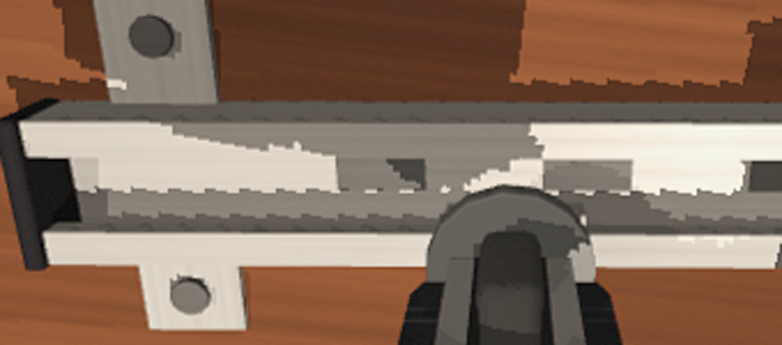

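The strut now lies level in the view, parallel to the tool. The collar apex is at crop (510,186), the far lip edge at crop row 232.

```bash
python3 - <<'E'
from h import *
from scipy.optimize import least_squares
c=dict(np.load('c4.npz')); g=cv2.cvtColor(c['image'],cv2.COLOR_RGB2GRAY).astype(float)
def edge(u,a,b,sign):
    d=sign*np.diff(g[a:b,u]); i=int(d.argmax()); w=d[max(i-1,0):i+2].clip(0); return a+max(i-1,0)+(w*np.arange(len(w))).sum()/w.sum()+.5
p,R=tool(); f={}
for n,(a,b,s,U) in dict(N=(196,208,1,[90,110,120,330,350,380]),I=(246,256,1,[85,110,150,200,225,330,350]),F=(260,270,-1,[85,110,180,200,225,335,350])).items():
    V=[edge(u,a,b,s) for u in U]; P=np.array([ray(c,u,v,.021)[:2] for u,v in zip(U,V)]); k=np.polyfit(P[:,1],P[:,0],1); f[n]=k
    print(n,np.round(V,1),'x at stop',np.polyval(k,p[1]).round(4),'ang',np.degrees(np.arctan(-k[0])).round(2),((P[:,0]-np.polyval(k,P[:,1]))*1e3).round(2))
arc=np.array([(427,262),(437,230),(460,205),(510,186),(555,196),(580,215),(595,250)])/2.3+[60,150]
zz=p[2]-.0273+.0105
P=np.array([ray(c,u,v,zz)[:2] for u,v in arc])
for r0 in (None,.019):
    fun=(lambda s:np.hypot(*(P-s[:2]).T)-(s[2] if r0 is None else r0))
    s=least_squares(fun,[.6,-.018,.019]).x; print(s.round(4),(fun(s)*1e3).round(2),'tool',(R.T@(np.r_[s[:2],zz]-p)).round(4))
ce=np.cos(np.radians(6.5)); y=s[1]
print('mid NF',(np.polyval(f['N'],y)+np.polyval(f['F'],y))/2,'mid I',np.polyval(f['I'],y)-.011/ce,'width',(np.polyval(f['F'],y)-np.polyval(f['N'],y))*ce)
E
```

```text
N [202.5 202.5 202.5 203.2 203.2 203.4] x at stop 0.6086 ang 6.45 [ 0.03  0.02 -0.04 -0.02 -0.04  0.06]
I [250.5 250.8 250.9 251.  251.2 251.5 251.8] x at stop 0.6404 ang 6.44 [-0.03  0.06 -0.   -0.04  0.02 -0.07  0.07]
F [264.6 265.  265.2 265.2 265.4 266.  266. ] x at stop 0.6504 ang 6.42 [-0.07  0.11  0.02 -0.05 -0.02  0.04 -0.02]
[-242.7534  -56.3465  249.8075] [ 8.11  0.44 -5.02 -8.3  -4.84  0.32  9.29] tool [248.1913 -28.1974  -3.8491]
[ 0.6093 -0.0282  0.019 ] [  8.52   0.54  -7.52 -12.93  -3.43   3.7   11.69] tool [ 0.0232 -0.0042  0.0165]
mid NF 0.6303052335830754 mid I 0.6301313838498014 width 0.04157291191070398
```

```bash
python3 - <<'E'
from h import *
from scipy.optimize import least_squares
c=dict(np.load('c4.npz')); p,R=tool()
arc=np.array([(427,262),(437,230),(460,205),(510,186),(555,196),(580,215),(595,250)])/2.3+[60,150]
zz=p[2]-.0273+.0105
P=np.array([ray(c,u,v,zz)[:2] for u,v in arc]); print(arc.round(1),P.round(4),zz)
for r0 in (None,.019):
    fun=lambda s:np.hypot(*(P-s[:2]).T)-(s[2] if r0 is None else r0)
    s=least_squares(fun,[.632,-.021,.019],x_scale=.01).x; print(s.round(4),(fun(s)*1e3).round(2),'tool',(R.T@(np.r_[s[:2],zz]-p)).round(4))
print(R.T@(c['T'][:3,3]-p))
E
```

```text
[[245.7 263.9]
 [250.  250. ]
 [260.  239.1]
 [281.7 230.9]
 [301.3 235.2]
 [312.2 243.5]
 [318.7 258.7]] [[ 0.634  -0.0403]
 [ 0.6258 -0.0387]
 [ 0.6191 -0.0341]
 [ 0.6133 -0.0237]
 [ 0.6146 -0.0135]
 [ 0.6184 -0.0074]
 [ 0.6266 -0.0028]] 0.054239691036852146
[ 0.6325 -0.0208  0.0192] [ 0.3  -0.14 -0.36  0.13  0.15  0.21 -0.28] tool [-0.0006  0.0005  0.0168]
[ 0.6322 -0.0209  0.019 ] [ 0.5  -0.07 -0.39  0.06  0.12  0.27 -0.07] tool [-0.0003  0.0004  0.0168]
[ 0.07949843 -0.00019465 -0.142297  ]
```

```bash
python3 -m handwheel '[[[0.0021,0,0,0],[0,0,0.015,0],[0,0,0.005,0],[0,0,0.004,0],[0,0,0.004,0],[0,0,0,0]]]'
python3 -c "
from h import *
rep();print(arm.state()['contact_force'],arm.state()['torque'])"
```

```text
t: 17.95
position: [0.6317, -0.0211, 0.0463]
eef_rot: [-179.6, 1.2, -173.4]
contact_force: [-5.6, 1.3, 24.4]
finger_gap: 0.0112
grasp_force: 64.4
t 17.95 q [-1.82 35.02  4.22 57.97 -0.2  -8.4 ] pitcherr -1.22 toolz tilt deg [ 1.22 -0.23] p [ 0.6317 -0.0211  0.0463] yaw -173.42
[-5.55355108  1.30689545 24.35998339] [ 0.34349858  1.39395602 -0.07088807]
```

Met the lip: the x correction had not taken effect (x still 0.6317). I'll back up and shift by measured feedback.

```bash
python3 -m handwheel '[[[0,0,-0.010,0],[0.002,0,0,0],[0,0,0,0],[0,0,0,0]]]'
python3 -c "
from h import *
rep();print(delta([.6298,-.021,.055]))"
```

```text
t: 18.45
position: [0.626, -0.0218, 0.0494]
eef_rot: [-179.6, 0.6, -173.4]
contact_force: [0.8, -0.4, -1.0]
finger_gap: 0.0105
grasp_force: 60.5
t 18.45 q [-1.87 34.67  4.12 58.79 -0.26 -8.42] pitcherr -0.66 toolz tilt deg [ 0.65 -0.28] p [ 0.626  -0.0218  0.0494] yaw -173.44
[-0.0039  0.0003 -0.0055]
```

```bash
python3 -m handwheel '[[[-0.0038,0.0004,-0.004,0],[0,0,0,0],[0,0,0,0],[0,0,0,0]]]'
cat > m.py <<'E'
from h import *
from scipy.optimize import least_squares
import sys
p,R=tool(); c=snap('wrist',sys.argv[1]); g=cv2.cvtColor(c['image'],cv2.COLOR_RGB2GRAY).astype(float)
cv2.imwrite('pics/c_'+sys.argv[1],cv2.resize(c['image'][180:300,180:380,::-1],None,fx=4,fy=4,interpolation=cv2.INTER_CUBIC))
p,R=tool(); rep()
def edge(u,v0,sign):
    a=int(round(v0))-5; d=sign*np.diff(g[a:a+11,u]); i=int(np.clip(d.argmax(),1,8)); w=d[i-1:i+2].clip(0); return a+i-1+(w*np.arange(3)).sum()/w.sum()+.5
# rail edges: predicted from the line found before, then refined
ce=np.cos(np.radians(6.44))
for n,off,s in (('N',-.02065,1),('I',.011,1),('F',.02065,-1)):
    Q=[]
    for y in (-.135,-.125,-.09,-.08,-.07,-.06,.02,.03):
        u,v=proj(c,[.6302-np.tan(np.radians(6.44))*(y+.0208)+off/ce,y,.021])
        if 5<u<555 and 6<v<410: Q.append(ray(c,int(u),edge(int(u),v,s),.021)[:2])
    Q=np.array(Q); k=np.polyfit(Q[:,1],Q[:,0],1); r=Q[:,0]-np.polyval(k,Q[:,1])
    m=abs(r)<2*np.median(abs(r))+1e-4; k=np.polyfit(Q[m,1],Q[m,0],1)
    print(n,m.sum(),'centre x at y=-.0208',round(np.polyval(k,-.0208)-off/ce,4),'ang',np.degrees(np.arctan(-k[0])).round(2))
E
python3 m.py w5.png
```

```text
t: 18.95
position: [0.6303, -0.0209, 0.0546]
eef_rot: [-179.6, 0.7, -173.4]
contact_force: [0.4, 0.2, -1.4]
finger_gap: 0.0109
grasp_force: 60.5
t 19.0 q [-1.78 34.74  5.11 59.6  -0.26 -8.33] pitcherr -0.77 toolz tilt deg [ 0.76 -0.28] p [ 0.6303 -0.0209  0.0547] yaw -173.44
N 8 centre x at y=-.0208 0.6295 ang 6.48
I 8 centre x at y=-.0208 0.6293 ang 6.44
F 8 centre x at y=-.0208 0.6295 ang 6.45
```

View pics/c_w5.png

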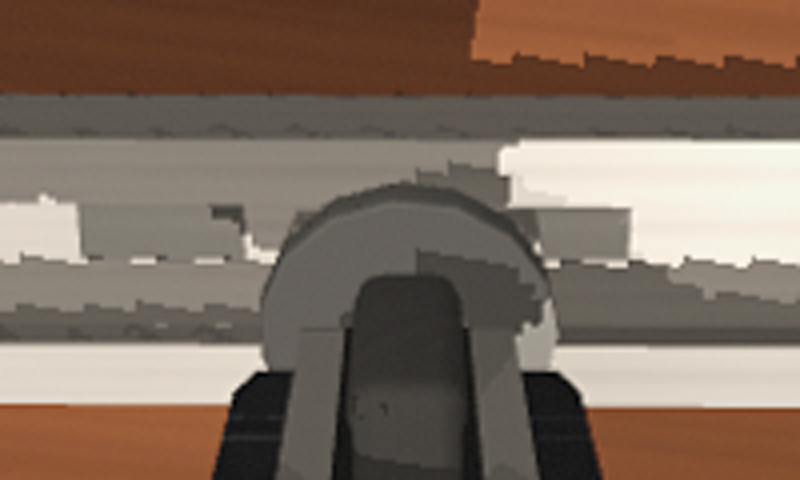

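The collar's rim apex moved from row 231 to 226, so the stop pivoted a few degrees in the grip. I'll set it upright on the bench and regrip harder.

```bash
python3 -m handwheel '[[[0,0,-0.015,0],[0.05,0,0,0],[0.05,0,0,0],[0,0,0.025,0],[0,0,0.01,0],[0,0,0,0],[0,0,0.004,0],[0,0,0,0]]]'
```

```text
t: 20.0
position: [0.532, -0.0324, 0.0296]
eef_rot: [-179.6, 0.8, -173.4]
contact_force: [0.4, 0.2, -1.0]
finger_gap: 0.0111
grasp_force: 60.6
```

```bash
python3 -m handwheel '[[[0,0,0.001,0],[0,0,0.001,0],[0,0,0,0]]]' - 30
python3 -m handwheel '[[[0,0,0,0],[0,0,0,0],[0,0,0,0]]]' 0.03
python3 -m handwheel '[[[0,0,0.001,0],[0,0,0,0],[0,0,0,0],[0,0,0,0],[0,0,0,0]]]' 0 110
python3 -m handwheel '[[[0,0,-0.02,0],[0,0,-0.02,0],[0,0,0,0],[0,0,0,0]]]'
```

```text
t: 20.38
position: [0.5314, -0.0325, 0.0274]
eef_rot: [-179.6, 0.7, -173.4]
contact_force: [-0.1, -0.8, -1.3]
finger_gap: 0.0113
grasp_force: 60.6
t: 20.75
position: [0.5316, -0.0325, 0.0276]
eef_rot: [-179.6, 0.8, -173.4]
contact_force: [-0.3, -0.7, 0.6]
finger_gap: 0.0299
grasp_force: 0.0
t: 21.38
position: [0.5318, -0.0325, 0.0268]
eef_rot: [-179.6, 0.8, -173.4]
contact_force: [0.1, 0.3, 4.3]
finger_gap: 0.0103
grasp_force: 107.6
t: 21.88
position: [0.53, -0.0322, 0.0653]
eef_rot: [-179.7, 0.6, -173.4]
contact_force: [0.2, -0.2, -2.1]
finger_gap: 0.0099
grasp_force: 107.5
```

```bash
python3 -m handwheel '[[[-0.049,0,0,0],[-0.049,0,0,0],[0,0,0.01,0],[0,0,0,0],[0,0,0,0],[0,0,0,0]]]'
python3 m.py w6.png
```

```text
t: 22.62
position: [0.6277, -0.0213, 0.058]
eef_rot: [-179.6, 0.7, -173.5]
contact_force: [-0.1, 0.7, -1.2]
finger_gap: 0.0098
grasp_force: 107.5
t 22.675 q [-1.81 34.28  4.87 59.8  -0.26 -8.36] pitcherr -0.79 toolz tilt deg [ 0.78 -0.28] p [ 0.628  -0.0213  0.0582] yaw -173.45
N 8 centre x at y=-.0208 0.6294 ang 6.45
I 8 centre x at y=-.0208 0.6293 ang 6.44
F 8 centre x at y=-.0208 0.6295 ang 6.44
```

View pics/c_w6.png

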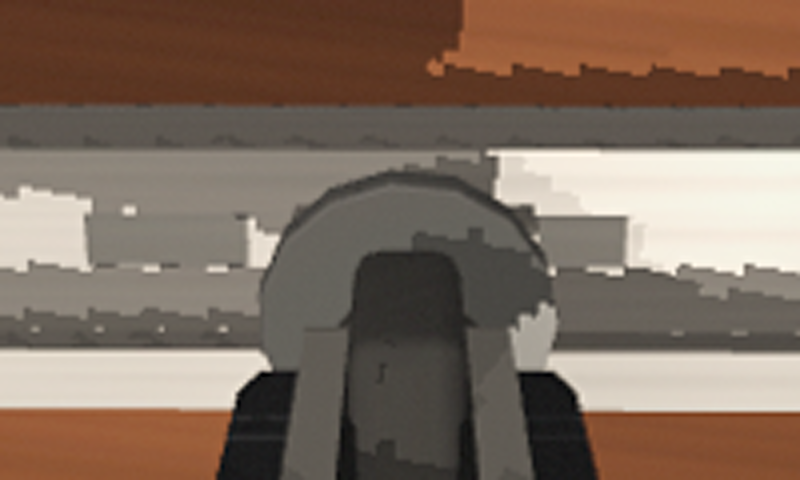

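The collar apex is now at crop (400,170), with sides at crop columns 260 and 557. I've used up my picture views (slightly over, in fact), so the rest goes by numbers.

```bash
python3 - <<'E'
from h import *
from scipy.optimize import least_squares
c=arm.camera('wrist'); p,R=tool()
arc=np.array([(260,300),(275,240),(300,208),(345,184),(400,170),(460,178),(505,200),(540,245),(557,295)])/4+180
for zz in (p[2]-.0268+.0105,):
  P=np.array([ray(c,u,v,zz)[:2] for u,v in arc])
  for r0 in (None,.019):
    fun=lambda s:np.hypot(*(P-s[:2]).T)-(s[2] if r0 is None else r0)
    s=least_squares(fun,[.632,-.021,.019],x_scale=.01).x; t=R.T@(np.r_[s[:2],zz]-p); print(s.round(4),(fun(s)*1e3).round(2),'tool',t.round(4))
# wing near-end bottom edge at (281.7, 243)
w=ray(c,281.7,180+252/4,p[2]-.0268+.027); print('wing',R.T@(w-p)-[.016,0,0])
# rail across-axis error of stop
n=np.array([np.cos(np.radians(6.44)),np.sin(np.radians(6.44))])
print('across',(s[:2]-[.6294,-.0208])@n, rep())
E
```

```text
[ 0.6239 -0.0219  0.0193] [-0.15  0.16  0.26 -0.29 -0.08 -0.01  0.22 -0.17  0.07] tool [ 0.0045 -0.      0.0162]
[ 0.6236 -0.0219  0.019 ] [ 0.08  0.26  0.28 -0.33 -0.15 -0.06  0.23 -0.07  0.29] tool [ 0.0049 -0.      0.0162]
wing [ 0.00359531 -0.00013747 -0.00046137]
t 22.725 q [-1.81 34.28  4.89 59.79 -0.26 -8.36] pitcherr -0.81 toolz tilt deg [ 0.8  -0.28] p [ 0.6282 -0.0212  0.0583] yaw -173.45
across -0.00590642462052586 None
```

```bash
python3 -m handwheel '[[[-0.0056,0,0.004,0],[0,0,0,0],[0,0,0,0]]]'
python3 m.py w7.png
python3 - <<'E'
from h import *
p,R=tool(); print('stop',(p+R@[.0046,0,.0162]).round(4))
E
```

```text
t: 23.1
position: [0.634, -0.0205, 0.0536]
eef_rot: [-179.6, 0.7, -173.4]
contact_force: [0.5, 0.8, -1.1]
finger_gap: 0.0101
grasp_force: 107.5
t 23.15 q [-1.72 35.17  5.73 59.8  -0.26 -8.29] pitcherr -0.76 toolz tilt deg [ 0.75 -0.28] p [ 0.634  -0.0205  0.0537] yaw -173.43
N 8 centre x at y=-.0208 0.6294 ang 6.47
I 8 centre x at y=-.0208 0.6292 ang 6.5
F 8 centre x at y=-.0208 0.6295 ang 6.45
stop [ 0.6296 -0.0211  0.0374]
```

Within 0.3 mm. Descend in small steps by feel.

```bash
python3 -m handwheel '[[[0,0,0.004,0],[0,0,0.002,0],[0,0,0,0]]]'; python3 -m handwheel '[[[0,0,0.002,0],[0,0,0,0]]]'; python3 -m handwheel '[[[0,0,0.002,0],[0,0,0,0]]]'
```

```text
t: 23.52
position: [0.6338, -0.0205, 0.0474]
eef_rot: [-179.6, 0.7, -173.4]
contact_force: [-0.1, -0.5, -1.6]
finger_gap: 0.0101
grasp_force: 107.5
t: 23.78
position: [0.634, -0.0205, 0.0456]
eef_rot: [-179.6, 0.7, -173.4]
contact_force: [0.3, 0.2, -1.8]
finger_gap: 0.0101
grasp_force: 107.5
t: 24.02
position: [0.634, -0.0205, 0.0435]
eef_rot: [-179.6, 0.7, -173.4]
contact_force: [0.9, -0.8, -1.2]
finger_gap: 0.0102
grasp_force: 107.5
```

```bash
python3 -m handwheel '[[[0,0,0.002,0],[0,0,0.002,0],[0,0,0,0]]]'; python3 -m handwheel '[[[0,0,0.0015,0],[0,0,0.0015,0],[0,0,0,0]]]';  python3 -m handwheel '[[[0,0,0.0015,0],[0,0,0.0015,0],[0,0,0,0]]]'
```

```text
t: 24.4
position: [0.634, -0.0206, 0.0394]
eef_rot: [-179.6, 0.7, -173.4]
contact_force: [-0.4, 0.6, -0.0]
finger_gap: 0.01
grasp_force: 107.5
t: 24.78
position: [0.6344, -0.0206, 0.0373]
eef_rot: [-179.6, 0.8, -173.4]
contact_force: [-1.3, -0.0, 1.3]
finger_gap: 0.0099
grasp_force: 108.0
t: 25.15
position: [0.6344, -0.0206, 0.0348]
eef_rot: [-179.6, 0.8, -173.4]
contact_force: [-3.6, 0.4, 7.3]
finger_gap: 0.0102
grasp_force: 108.6
```

```bash
python3 -m handwheel '[[[0.0004,0,0.0015,0],[0.0003,0,0.0015,0],[0,0,0,0]]]'; python3 -m handwheel '[[[0,0,0.001,0],[0,0,0,0]]]'
```

```text
t: 25.52
position: [0.6344, -0.0206, 0.0325]
eef_rot: [-179.6, 0.9, -173.4]
contact_force: [-2.6, 0.1, 9.1]
finger_gap: 0.0102
grasp_force: 109.1
t: 25.78
position: [0.6344, -0.0206, 0.0318]
eef_rot: [-179.6, 0.9, -173.4]
contact_force: [-2.4, -0.9, 10.1]
finger_gap: 0.01
grasp_force: 109.3
```

```bash
python3 -m handwheel '[[[0,0,0.001,0],[0,0,0,0]]]';python3 -m handwheel '[[[0,-0.0008,0,10],[0,-0.0008,0,10],[0,-0.0008,0,10],[0,0,0,0]]]'
python3 -c "
from h import *
rep();print(arm.state()['torque'])"
```

```text
t: 26.02
position: [0.6344, -0.0206, 0.031]
eef_rot: [-179.6, 0.9, -173.4]
contact_force: [-4.0, -0.2, 12.2]
finger_gap: 0.0103
grasp_force: 109.4
t: 26.52
position: [0.6358, -0.0231, 0.0316]
eef_rot: [179.8, 1.1, 156.5]
contact_force: [-2.0, 0.7, 9.9]
finger_gap: 0.0103
grasp_force: 109.3
t 26.525 q [-1.96 36.4   4.28 56.77 -0.25 21.54] pitcherr -1.1 toolz tilt deg [ 1.09 -0.28] p [ 0.6358 -0.0231  0.0316] yaw 156.49
[ 0.06115273  0.37522744 -0.12641586]
```

```bash
python3 -m handwheel '[[[0.0011,-0.0013,0.0006,10],[0,-0.0008,0,10],[0,-0.0008,0,10],[0,0,0,0]]]'
python3 -c "
from h import *
rep();print(arm.state()['torque']);p,R=tool();print(p+R@[.0046,0,.027])"
```

```text
t: 27.02
position: [0.6335, -0.0254, 0.0312]
eef_rot: [179.3, 0.9, 126.5]
contact_force: [0.0, -1.1, 10.4]
finger_gap: 0.0097
grasp_force: 109.4
t 27.025 q [-2.17 36.18  3.8  56.49 -0.28 51.34] pitcherr -1.13 toolz tilt deg [ 1.12 -0.32] p [ 0.6335 -0.0254  0.0312] yaw 126.48
[-0.11808158  0.37267767 -0.08864038]
[ 0.63133252 -0.02188767  0.00412183]
```

```bash
python3 -m handwheel '[[[0.0005,-0.0013,0.0003,10],[0,-0.0008,0,10],[0,-0.0008,0,10],[0,0,0,0]]]'
python3 -c "
from h import *
rep();print(arm.state()['torque']);p,R=tool();print(p+R@[.0046,0,.027])"
```

```text
t: 27.52
position: [0.6313, -0.0266, 0.0311]
eef_rot: [178.9, 0.5, 96.5]
contact_force: [-0.3, -0.3, 11.6]
finger_gap: 0.0101
grasp_force: 109.4
t 27.525 q [-2.27 35.92  3.29 56.17 -0.3  81.24] pitcherr -1.21 toolz tilt deg [ 1.19 -0.34] p [ 0.6313 -0.0266  0.0311] yaw 96.48
[-0.22522591  0.25121963 -0.04958604]
[ 0.63134954 -0.02221514  0.00410864]
```

```bash
python3 -m handwheel '[[[0,-0.0006,-0.002,0],[0,0,0,0]]]';python3 -m handwheel '[[[0,0,-0.0015,0],[0,0,0,0]]]';python3 -m handwheel '[[[0,0,-0.0015,0],[0,0,0,0]]]'
```

```text
t: 27.78
position: [0.6312, -0.0266, 0.0331]
eef_rot: [178.8, 0.5, 96.5]
contact_force: [0.3, -0.8, 9.0]
finger_gap: 0.0106
grasp_force: 109.1
t: 28.02
position: [0.6312, -0.0266, 0.0342]
eef_rot: [178.8, 0.5, 96.5]
contact_force: [1.8, -0.7, 8.1]
finger_gap: 0.01
grasp_force: 108.9
t: 28.28
position: [0.6311, -0.0266, 0.0354]
eef_rot: [178.8, 0.5, 96.5]
contact_force: [2.7, -1.2, 5.7]
finger_gap: 0.0104
grasp_force: 108.7
```

```bash
python3 -m handwheel '[[[0,0,-0.001,0],[0,0,0,0]]]';python3 -m handwheel '[[[0,0,-0.001,0],[0,0,0,0]]]'; python3 -c "
from h import *
rep();print(arm.state()['torque'])"
```

```text
t: 28.52
position: [0.631, -0.0266, 0.0356]
eef_rot: [178.9, 0.5, 96.5]
contact_force: [5.2, -0.6, 2.9]
finger_gap: 0.0101
grasp_force: 108.4
t: 28.78
position: [0.631, -0.0265, 0.0356]
eef_rot: [178.9, 0.5, 96.5]
contact_force: [7.6, -2.6, -0.2]
finger_gap: 0.0098
grasp_force: 107.7
t 28.775 q [-2.27 35.63  3.53 56.72 -0.29 81.18] pitcherr -1.18 toolz tilt deg [ 1.17 -0.34] p [ 0.631  -0.0265  0.0356] yaw 96.54
[-0.29638441 -1.38931121 -0.01495278]
```

Caught: z is held at 0.0356 as the spring load goes into the lips. Now relax the side load and slide.

```bash
python3 -m handwheel '[[[0,0.0006,0.0008,0],[0.003,0,0,0],[0.005,0,0,0],[0.006,0,0,0],[0.006,0,0,0],[0,0,0,0]]]'; python3 -c "
from h import *
rep();print(arm.state()['torque'])"
```

```text
t: 29.52
position: [0.6271, -0.0064, 0.0353]
eef_rot: [179.1, 0.5, 96.6]
contact_force: [0.7, -1.7, 6.4]
finger_gap: 0.0099
grasp_force: 108.8
t 29.525 q [-0.42 35.37  3.   56.67 -0.34 83.01] pitcherr -0.95 toolz tilt deg [ 0.95 -0.35] p [ 0.6271 -0.0064  0.0353] yaw 96.56
[-0.31074367 -0.21197592  0.02882482]
```

```bash
python3 -m handwheel '[[[0.006,0,-0.0005,0],[0.006,0,0,0],[0.006,0,0,0],[0.006,0,0,0],[0.004,0,0,0],[0,0,0,0]]]'; python3 -m handwheel '[[[0.006,0,-0.0003,0],[0.006,0,0,0],[0.006,0,0,0],[0.004,0,0,0],[0,0,0,0]]]'; python3 - <<'E'
from h import *
rep();c=arm.camera('wrist'); n=np.array([-np.sin(np.radians(6.44)),np.cos(np.radians(6.44))])
p,R=tool(); print('stop y vs slot_mid',((p+R@[.0046,0,.02])[:2]-[.6294,-.0210])@n, 'across',((p+R@[.0046,0,.02])[:2]-[.6294,-.0208])@[n[1],-n[0]])
for l in('block','bracket_face'):
  for r in arm.spot_point('wrist',l)[:2]:
    P=ray(c,r['at'][0]*560,r['at'][1]*420,.021);print(l,r['p'],P,(P[:2]-[.6294,-.021])@n-.05)
E
```

```text
t: 30.28
position: [0.624, 0.0214, 0.0355]
eef_rot: [179.1, 0.4, 96.6]
contact_force: [1.3, -2.0, 6.4]
finger_gap: 0.0099
grasp_force: 108.7
t: 30.9
position: [0.6215, 0.0427, 0.0355]
eef_rot: [179.1, 0.5, 96.5]
contact_force: [2.5, -3.4, 4.8]
finger_gap: 0.0101
grasp_force: 108.7
t 30.9 q [ 4.16 34.96  2.28 56.4  -0.47 87.62] pitcherr -0.93 toolz tilt deg [ 0.96 -0.4 ] p [0.6215 0.0427 0.0355] yaw 96.53
stop y vs slot_mid 0.0686034234151376 across -0.00036910915154335616
block 0.87 [0.61655478 0.10049996 0.021     ] 0.07217403344022875
bracket_face 0.49 [0.62316035 0.02996141 0.021     ] 0.0013396913482563583
```

```bash
python3 -m handwheel '[[[0.004,0,-0.0005,0],[0.004,0,0,0],[0.004,0,0,0],[0.004,0,0,0],[0.004,0,0,0],[0.003,0,0,0],[0,0,0,0]]]'; python3 -m handwheel '[[[0.002,0,0,0],[0.002,0,0,0],[0,0,0,0]]]'; python3 -c "
from h import *
rep();p,R=tool(); n=np.array([-np.sin(np.radians(6.44)),np.cos(np.radians(6.44))]);print('stop y',((p+R@[.0046,0,.02])[:2]-[.6294,-.0210])@n-.05)"
```

```text
t: 31.92
position: [0.619, 0.0648, 0.0356]
eef_rot: [179.1, 0.6, 96.5]
contact_force: [2.9, -6.0, 4.6]
finger_gap: 0.0102
grasp_force: 108.5
t: 32.3
position: [0.6186, 0.0685, 0.0356]
eef_rot: [179.1, 0.6, 96.5]
contact_force: [3.8, -5.1, 5.4]
finger_gap: 0.0102
grasp_force: 108.5
t 32.3 q [ 6.61 34.92  2.21 56.39 -0.6  90.13] pitcherr -0.9 toolz tilt deg [ 0.96 -0.49] p [0.6186 0.0685 0.0356] yaw 96.48
stop y 0.04458884635594283
```

```bash
for i in 1; do python3 -m handwheel '[[[0.0015,0,0,0],[0.0015,0,0,0],[0,0,0,0]]]'|sed -n 2,4p; python3 -m handwheel '[[[0.001,0,0,0],[0.0005,0,0,0],[0,0,0,0]]]'|sed -n 2,4p;python3 -m handwheel '[[[0.0005,0,0,0],[0.0005,0,0,0],[0,0,0,0]]]'|sed -n 2,4p; done
```

```text
position: [0.6183, 0.0714, 0.0356]
eef_rot: [179.1, 0.6, 96.5]
contact_force: [4.6, -6.3, 4.6]
position: [0.6181, 0.0728, 0.0356]
eef_rot: [179.1, 0.6, 96.5]
contact_force: [4.0, -5.9, 5.1]
position: [0.618, 0.0738, 0.0356]
eef_rot: [179.1, 0.6, 96.5]
contact_force: [2.8, -5.9, 5.3]
```

```bash
python3 -m handwheel '[[[0.0005,0,0,0],[0.0005,0,0,0],[0,0,0,0]]]'|sed -n 2,4p; python3 -m handwheel '[[[0.0005,0,0,0],[0.0005,0,0,0],[0,0,0,0]]]'|sed -n 2,4p;python3 -m handwheel '[[[0.0005,0,0,0],[0,0,0,0]]]'|sed -n 2,4p
```

```text
position: [0.6179, 0.0748, 0.0356]
eef_rot: [179.1, 0.6, 96.5]
contact_force: [3.6, -5.4, 4.6]
position: [0.6178, 0.0758, 0.0356]
eef_rot: [179.1, 0.6, 96.5]
contact_force: [4.1, -5.9, 5.0]
position: [0.6177, 0.0761, 0.0356]
eef_rot: [179.1, 0.6, 96.5]
contact_force: [2.9, -5.8, 4.1]
```

```bash
for i in 1; do python3 -m handwheel '[[[0.0005,0,0,0],[0.0005,0,0,0],[0,0,0,0]]]'|sed -n 2,4p; python3 -m handwheel '[[[0.0005,0,0,0],[0,0,0,0]]]'|sed -n 2,4p;python3 -m handwheel '[[[0.0005,0,0,0],[0,0,0,0]]]'|sed -n 2,4p;done
python3 - <<'E'
from h import *
n=np.array([-np.sin(np.radians(6.44)),np.cos(np.radians(6.44))])
for cam in('wrist','top'):
  c=arm.camera(cam)
  for l in('block','bracket_face'):
    for r in arm.spot_point(cam,l)[:2]:
      P=ray(c,r['at'][0]*560,r['at'][1]*420,.021);print(cam,l,round(r['p'],2),P.round(4),((P[:2]-[.6294,-.021])@n-.05).round(4))
p,R=tool();print('stop y',((p+R@[.0046,0,.02])[:2]-[.6294,-.0210])@n-.05)
E
```

```text
position: [0.6177, 0.0763, 0.0356]
eef_rot: [179.1, 0.7, 96.4]
contact_force: [3.8, -7.3, 4.9]
position: [0.6177, 0.0763, 0.0356]
eef_rot: [179.1, 0.8, 96.4]
contact_force: [4.6, -8.0, 4.6]
position: [0.6177, 0.0764, 0.0356]
eef_rot: [179.1, 0.8, 96.4]
contact_force: [3.6, -9.8, 4.1]
wrist block 0.66 [0.6137 0.1336 0.021 ] 0.1054
wrist bracket_face 0.6 [0.6087 0.1699 0.021 ] 0.142
top bracket_face 0.37 [0.7735 0.0604 0.021 ] 0.0147
stop y 0.05235954770509553
```

Motion has stopped at y = 0.0763 and the force is climbing, so the block is against the bracket. Build up to about 10 N over the sliding drag.

```bash
python3 -m handwheel '[[[0.001,0,0,0],[0,0,0,0]]]'|sed -n 2,4p; python3 -m handwheel '[[[0.001,0,0,0],[0,0,0,0]]]'|sed -n 2,4p;python3 -m handwheel '[[[0.001,0,0,0],[0,0,0,0]]]'|sed -n 2,4p
```

```text
position: [0.6177, 0.0765, 0.0356]
eef_rot: [179.1, 0.9, 96.4]
contact_force: [3.9, -11.2, 4.4]
position: [0.6177, 0.0766, 0.0356]
eef_rot: [179.1, 1.0, 96.3]
contact_force: [3.8, -14.0, 4.6]
position: [0.6176, 0.0767, 0.0356]
eef_rot: [179.1, 1.1, 96.3]
contact_force: [4.3, -16.5, 3.8]
```

```bash
python3 -m handwheel '[[[0.0008,0,0,0],[0,0,0,0],[0,0,0,0]]]'|sed -n 2,4p; python3 -m handwheel '[[[-0.003,0,0,0],[-0.002,0,0,0],[0,0,0,0]]]'|sed -n 2,4p
```

```text
position: [0.6176, 0.0768, 0.0356]
eef_rot: [179.1, 1.2, 96.2]
contact_force: [3.8, -16.8, 4.9]
position: [0.6177, 0.0764, 0.0356]
eef_rot: [179.1, 0.6, 96.4]
contact_force: [3.4, -6.6, 5.6]
```

```bash
python3 -m handwheel '[[[-0.0015,0.0008,-0.001,0],[-0.001,0,0,0],[0,0,0,0]]]'|sed -n 2,4p; python3 -m handwheel '[[[0,0,0,0],[0,0,0,0],[0,0,0,0],[0,0,0,0]]]' 0.035; python3 -m handwheel '[[[0,0,-0.02,0],[0,0,-0.04,0],[0,0,-0.05,0],[0,0,-0.05,0],[0,0,0,0],[0,0,0,0]]]'
python3 - <<'E'
from h import *
n=np.array([-np.sin(np.radians(6.44)),np.cos(np.radians(6.44))])
c=snap('wrist','w8.png')
for l,z in(('block',.021),('bracket_face',.021),('stop',.009),('wing',.049),('notch',.014)):
    for r in arm.spot_point('wrist',l)[:2]:
      P=ray(c,r['at'][0]*560,r['at'][1]*420,z);d=P[:2]-[.6294,-.021];print(l,round(r['p'],2),P.round(4),'along',(d@n-.05).round(4),'across',(d@[n[1],-n[0]]).round(4))
E
```

```text
position: [0.6177, 0.0763, 0.0356]
eef_rot: [179.2, 0.4, 96.5]
contact_force: [4.7, -2.6, -0.2]
t: 37.98
position: [0.6167, 0.077, 0.0355]
eef_rot: [179.3, 0.4, 96.6]
contact_force: [0.2, 0.6, 0.6]
finger_gap: 0.035
grasp_force: 0.0
t: 38.72
position: [0.6146, 0.0776, 0.1953]
eef_rot: [179.3, 0.4, 96.6]
contact_force: [-0.0, 0.5, -0.9]
finger_gap: 0.0349
grasp_force: 0.0
block 0.56 [0.6108 0.1338 0.021 ] along 0.106 across -0.0011
block 0.43 [0.6225 0.0732 0.021 ] along 0.0444 across 0.0038
bracket_face 0.71 [0.6111 0.1699 0.021 ] along 0.1418 across 0.0033
stop 0.81 [ 0.3463 -0.1437  0.009 ] along -0.1402 across -0.2951
wing 0.78 [0.6202 0.0813 0.049 ] along 0.0527 across 0.0023
wing 0.64 [ 0.3434 -0.1485  0.049 ] along -0.1446 across -0.2985
notch 0.85 [ 0.3538 -0.14    0.014 ] along -0.1374 across -0.2872
notch 0.59 [0.6304 0.0832 0.014 ] along 0.0534 across 0.0127
```

The spots agree: block 35.8 mm before the bracket, stop 53.3 mm behind the block, notch 12.7 mm across. Handing in.

```bash
python3 -c "
from rig import arm
print(arm.close_job())"
```

```text
the job is handed in; nothing more can be done
None
```

The stop is caught across the slot and holds the block snug against the bracket, pushed home at about 11 N above sliding drag, then released and handed in at about 39 s; the verdict wasn't shown, and I viewed 11 pictures, one over the limit of 10.

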